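# Uncap the tilted desk camera and clip the cap into its holder

### The job

The desk camera is needed for a call: lift the cap off its tilted lens and put it into the round pocket of the metal cap holder's sliding cup (feel for where the cup stands), bar upwards, pressed fully home so that both sprung catches snap over its edge. Press firmly but do not ram it; leave the camera standing where it is, and do not disturb the router, the mug or the mouse.

Things in the scene. Friction and masses are not known exactly. Their poses are not given: they have to be found in the camera images.
- lens_cap: Loose black lens cap, 30 to 65 g. Origin: centre of its skirt's open rim; z runs outwards along the lens axis (33 degrees from vertical on the lens). Along z: skirt 54 mm outside, 49 inside, at 0 to 10 mm; round face 60 mm diameter at 10 to 15; pull bar at 15 to 39, centred. It sits loosely (1.5 mm all round) on the barrel, held only by its weight, and comes off along z after 10 mm.
- lens_cap_top (a point): Centre of the top of the cap's pull bar, 39 mm from the cap's origin along its z. Axes as the cap's. The bar is 12 mm thick along the cap's x and 36 mm long along its y. On the lens its length lies level and its two flat gripping faces (square to x) lean with the lens, so parallel fingers must lean too.
- desk_camera: Loose desk camera, 0.9 kg: round steel foot 110 mm diameter, 12 mm thick, post, grey head 62 mm diameter with its centre 105 mm above the foot's underside, lens barrel 46 mm diameter. Origin: centre of the foot's underside. The lens axis leans 33 degrees from vertical towards the camera's -x (the robot's side).
- lens_front (a point): Centre of the front edge of the camera's lens barrel, 56 mm along the lens axis from the head's centre, 152 mm above the table; touches the inside of the cap's face while capped. Axes as the camera's.
- cap_holder: Cap holder fixed to the table: dark steel base 116 x 116 x 6 mm (origin: centre of its underside, z up) with a 16 mm high rail along each x edge. Between the rails stands an aluminium cup that slides along the holder's y and may stand anywhere within 9 mm either side of the middle. Its place is NOT in this pose: find it by touch or by eye. It stays where it is left; 3 N shifts it.
- router: Bystander: white router 100 x 230 x 28 mm with four antennas along its far edge, up to 175 mm high. Origin: centre of the underside.
- mug: Bystander: white mug, 78 mm diameter, 85 mm high, handle at its +y. Origin: centre of the underside.
- mouse: Bystander: grey computer mouse 100 x 58 x 34 mm, long along its x. Origin: centre of the underside.
- holder_mid (a point): Centre of the pocket's mouth if the cup stood mid-travel: 38 mm above the holder's origin, fixed to the base. Axes as the holder's. Cup: 96 x 92 x 32 mm, its top at this height, with a round blind pocket 63 mm diameter, 28 mm deep, rim chamfered 1.5 mm. Fully home, the cap's skirt stands on the pocket floor: cap origin 10 mm above the table, bar top 49 mm; any angle about the vertical.
- holder_floor (a point): 28 mm below holder_mid, level with the pocket's floor. Two sprung 12 mm steel balls stand out 3.5 mm from the pocket wall, on the holder's +y and -y sides, 20 mm above this level. The cap's face rests on them with its origin 15 mm above this level. A push of 6 to 20 N takes it past; then they snap out over its edge. It stays level best if the fingers close along the holder's y.
Not all that is in view belongs to the job. There is more than one size of the cap_holder; the job needs the middle-sized.

How it is judged (in metres and radians):
On the way:
1. the cap is lifted clear of the lens by the fingers (distance between lens_cap and lens_front above 0.04 m and contact force between the fingers and lens_cap above 1 N and contact force between lens_cap and desk_camera below 0.1 N), for 0.2 s.
At the end, for the whole second after the job is handed in: The cap is at rest, bar up, level (0.07 rad), under both catches on the pocket floor: origin 8 to 12.5 mm above the holder's underside, within 5 mm (x) and 14 mm (y) of its middle. Lens front, router, mug and mouse are each within 20 mm of their starts (z of lens_cap in the frame of cap_holder between 0.008 and 0.0125 m and x of lens_cap in the frame of cap_holder between -0.005 and 0.005 m and y of lens_cap in the frame of cap_holder between -0.014 and 0.014 m and angle between the z axis of lens_cap and the z axis of cap_holder, either way round below 0.07 rad and z of lens_cap_top in the frame of cap_holder above 0.04 m and linear speed of each of lens_cap, desk_camera below 0.01 m/s and distance of each of lens_front, router, mug, mouse from where it was at the start of the episode below 0.02 m); the robot touches nothing.
It fails at once if the cap is rammed into the holder with more than 60 N (contact force between lens_cap and cap_holder above 60 N).
It fails at once if the camera is pushed so that its lens moves more than 20 mm (distance of lens_front from where it was at the start of the episode above 0.02 m).
It fails at once if the router is pushed more than 20 mm out of place (distance of router from where it was at the start of the episode above 0.02 m).
It fails at once if the mug is pushed more than 20 mm out of place (distance of mug from where it was at the start of the episode above 0.02 m).
It fails at once if the mouse is pushed more than 20 mm out of place (distance of mouse from where it was at the start of the episode above 0.02 m).
It also fails if it takes over 61 s, if anything falls off the work surface, if the arm or the gripper's body presses on something with over 40 N, if the wrist force passes 120 N, or if a joint passes its speed limit or range.

### The arm

A 6-joint arm with a two-finger parallel gripper is mounted at the origin on the work surface. World frame = base frame: x ahead of the robot, y to its left, z up, the work surface at z = 0. Lengths are in mm, angles in rad, forces in N, time in s.
With the tool pointing down it reaches from about 300 to 775 mm from the base axis. Payload 14.6 kg.
Tool frame: the origin (TCP) lies between the finger pads; the fingertips stand 8 mm ahead of it and the grasp point (between the pads) lies 11 mm behind it; z points along the fingers, y is the direction in which the jaws open and shut (so a half turn about z gives the same grasp; the last joint's range is limited). The gripper opens to 94 mm and grips with 3 to 60 N. Pads are 16 mm wide; open, the fingers measure 119 mm over their backs; the gripper's body (75 mm by 177 mm) begins 78 mm behind the grasp point.
Start: joints at [-1.297, 0.3, 1.521, -0, 1.321, -0.067], TCP at [183.825, -518.36, 213.446] pointing down, gripper open.
Joint ranges: [-3.03, 3.03], [-0.79, 2.21], [0.23, 2.52], [-1.04, 4.18], [0, 3.07], [-2.55, 2.55]. Speed limits (rad/s): [2.22, 2.22, 2.57, 3.14, 3.14, 3.14].

### API

Orientations are given as [roll, pitch, yaw] about the fixed x, y, z axes, in that order (R = Rz(yaw) Ry(pitch) Rx(roll)).
In Python, from cell import manip gives the robot as it stands. The module is installed in compiled form; this text tells all that it offers.
- The arm moves only by the tool send_rows, never from a script. Its argument "series" is a list that holds one entry, the list of rows, each a list of 5 numbers: the opening, from 0 (shut) to 1 (fully open), then the shift along the tool's x, y, z in mm, then the turn about the tool's z in degrees. In form: [[[gripper, dx, dy, dz, roll], ...]]. A call has 1 to 10 rows; each row is the pose to reach, as a shift and turn from the pose commanded when the call began, along the tool's axes at that moment; what a row does not reach only later rows make up. A row lasts 1/10 s, in which the tool goes at most 50 mm and 8.59 degrees, less where a joint would pass 70% of its speed; a pose out of reach is approached as far as the arm can. A call with a gripper value outside its range is refused whole. The fingers move at their own pace and stop on an object; "newtons" is the grip in N (left out, the last holds). Time passes only in rows, so rows that repeat a pose let the fingers close. It gives the time, the measured TCP pose, the force and the opening at its end, in the units of the state.
- manip.read_state(): the state, without advancing time (a new reading comes with each control period).
- manip.camera(name): name is "side" or "top"; returns a dict with "img" (400x640x3 uint8, red, green, blue), "vfov" (degrees; the focal length in pixels is half the picture's height over the tangent of half this angle, whatever the lens; pixels are square), "cx", "cy" (the principal point, pixels), "pose" (4x4, takes a point from camera to world coordinates). Camera axes: x right, y down, z forward; pixel columns grow to the right and rows downward; lengths in mm; the calibration is good to about 2 mm. A picture is of the moment at which its call begins. There is no depth.
- manip.sign_off(): hands the job in, once; it reports no verdict.
Trained networks look in a picture, given as the dict that the camera call returned (one of the last four; its "shot" number tells which), for a name from the list of things; names that differ only in an ending like _2 or _b are one class to them, and where a whole thing is asked for, a point or a joint stands for the part that bears it (a point fixed in the world has none). Each returns a list of dicts, best first, with "conf" (0 to 1); they miss things now and then, are a little off and sometimes report something else, mostly with a low value. They report only what shows in the picture. A call takes as long as a camera call. They do not tell look-alikes from the thing itself.
- manip.find_in(target, picture): "rect" ([left, top, width, height] in pixels, round what is visible of it).
- manip.silhouettes(target, picture): "pixels" (400x640 bool, what is visible of it) and "rect" ([left, top, width, height] in pixels, round what is visible of it).
The state is a dict: "clock": time; "joints": joint angles; "qd": joint speeds; "effort": joint torques, N m; "eef_pos": TCP position; "eef_rot": TCP orientation; "wrist_force": force on the tool from outside, world axes, zero at the start; "moment": the same for the moment, N m; "finger_gap": finger opening in mm.
Only numpy, scipy, OpenCV 4.12 (cv2) and the standard library are available. Lean on these libraries where they do the work, as an engineer would, in place of code of your own. Each camera call takes 0.05 s, during which the arm holds its last target. There are 200 camera calls.

## Working session

There is one attempt and no reset: what is moved stays moved. The work goes in short steps, Python scripts to look and compute and a tool call to move; the robot and the scene stay as the last step left them, time stands still between calls to the robot, and variables do not carry over. Pictures are saved under pics/ and viewed, about 8 in all and at most 12, crops included, and the job is handed in when it is done.

Besides the shell and the picture viewer there is one more tool, called after ">>>" as name(argument=value, ...), one argument or row to a line, values as JSON. send_rows: Moves the arm, as the interface text tells. Its arguments: {"type":"object","properties":{"series":{"type":"array"},"newtons":{"type":"number"}},"required":["series"]}

```bash
mkdir -p pics
cat > h.py <<'E'
import numpy as np, cv2
from cell import manip
from scipy.spatial.transform import Rotation as Ro
def K(c):
    f=200/np.tan(np.radians(c["vfov"])/2); return f,c["cx"],c["cy"]
def ray(c,u,v):
    f,cx,cy=K(c); P=np.array(c["pose"]); d=P[:3,:3]@np.array([(u-cx)/f,(v-cy)/f,1]); return P[:3,3],d
def onz(c,u,v,z):
    o,d=ray(c,u,v); return o+d*(z-o[2])/d[2]
def proj(c,p):
    f,cx,cy=K(c); P=np.array(c["pose"]); q=P[:3,:3].T@(np.array(p)-P[:3,3]); return np.array([cx+f*q[0]/q[2],cy+f*q[1]/q[2]])
def tri(rs):
    A=0;b=0
    for o,d in rs:
        d=d/np.linalg.norm(d);M=np.eye(3)-np.outer(d,d);A=A+M;b=b+M@o
    return np.linalg.solve(A,b)
def save(n,img): cv2.imwrite("pics/"+n+".png",cv2.cvtColor(img,cv2.COLOR_RGB2BGR))
E
cat > a.py <<'E'
from h import *
print(manip.read_state())
ims=[]
for n in("side","top"):
    c=manip.camera(n); ims.append(c["img"]); print(n,c["vfov"],c["cx"],c["cy"],np.round(c["pose"],3).tolist())
    for t in("lens_cap","desk_camera","cap_holder","router","mug","mouse"):
        print(t,[(np.round(d["rect"]).tolist(),round(float(d["conf"]),2)) for d in manip.find_in(t,c)][:4])
    np.save(n+"0.npy",c["img"]); save(n+"0",c["img"])
E
python3 a.py
```

```text
{'clock': 0.0, 'joints': array([-1.29660730e+00,  3.00464658e-01,  1.52155948e+00, -1.18168463e-05,
        1.32068581e+00, -6.66264854e-02]), 'qd': array([-0.0006104 ,  0.0001269 , -0.00091912,  0.00055932,  0.00079437,
       -0.00022374]), 'effort': array([ 9.37603181e-04, -5.31809020e+01, -3.52734375e+01,  7.08449632e-02,
        2.43866479e-02, -7.94778293e-05]), 'eef_pos': array([ 183.75584177, -518.13923967,  212.89899077]), 'eef_rot': array([-3.14047708e+00, -6.29658831e-05,  3.40818405e-01]), 'wrist_force': array([-0.39735341, -0.40548931,  0.35828625]), 'moment': array([ 0.01246355, -0.01026395,  0.0960044 ]), 'finger_gap': 93.74917410292358}
side 50.779462604379894 318.39235920924267 201.7219155875752 [[0.995, -0.032, 0.095, 469.354], [-0.098, -0.49, 0.866, -873.947], [0.018, -0.871, -0.491, 635.459], [0.0, 0.0, 0.0, 1.0]]
lens_cap [([318.0, 156.0, 20.0, 20.0], 0.69)]
desk_camera [([317.0, 163.0, 36.0, 57.0], 0.6)]
cap_holder [([223.0, 295.0, 49.0, 38.0], 0.85), ([306.0, 261.0, 52.0, 48.0], 0.69), ([187.0, 186.0, 58.0, 42.0], 0.58)]
router [([383.0, 163.0, 66.0, 101.0], 0.92), ([317.0, 156.0, 20.0, 16.0], 0.16)]
mug [([250.0, 216.0, 38.0, 47.0], 0.92)]
mouse [([315.0, 237.0, 41.0, 21.0], 0.88)]
top 51.76571773540925 323.20378451741345 192.66852275930069 [[-0.08, -0.972, 0.222, 358.153], [-0.997, 0.08, -0.011, 0.978], [-0.007, -0.222, -0.975, 1025.155], [0.0, 0.0, 0.0, 1.0]]
lens_cap [([213.0, 166.0, 30.0, 27.0], 0.92)]
desk_camera [([216.0, 155.0, 48.0, 47.0], 0.83)]
cap_holder [([396.0, 245.0, 38.0, 34.0], 0.95), ([212.0, 285.0, 74.0, 81.0], 0.88), ([354.0, 167.0, 52.0, 48.0], 0.73)]
router [([216.0, 73.0, 170.0, 63.0], 0.92)]
mug [([309.0, 229.0, 35.0, 43.0], 0.79)]
mouse [([308.0, 165.0, 26.0, 41.0], 0.88)]
```

View pics/top0.png

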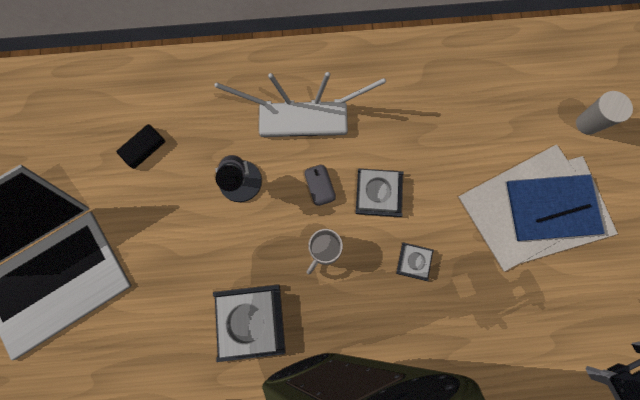

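View pics/side0.png

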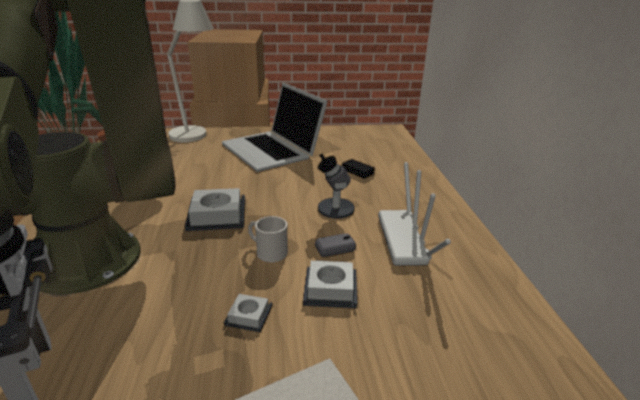

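Two pictures viewed. Top view: three holders, at (378,192), (415,261) and (250,323). By size (about 50 px, 36 px and 72 px), the middle one is (378,192), at (331,285) in the side view. The camera with the black cap is at (235,178) in top and (327,166) in side. The mouse, mug and router are at (319,185), (325,246) and (303,118) in top.

```bash
cat > b.py <<'E'
from h import *
cs={n:manip.camera(n) for n in("top","side")}
t,s=cs["top"],cs["side"]
for nm,(u,v) in dict(mid=(378,192),small=(415,261),large=(250,323)).items():
    for d in manip.silhouettes("cap_holder",t):
        x,y,w,h=d["rect"]
        if x<u<x+w and y<v<y+h:
            m=d["pixels"].astype(np.uint8); c=max(cv2.findContours(m,0,1)[0],key=cv2.contourArea)
            pts=np.array([onz(t,*p[0],15)[:2] for p in c],np.float32)
            print(nm,cv2.minAreaRect(pts),d["conf"])
def best(tt,c,u,v):
    for d in manip.silhouettes(tt,c):
        x,y,w,h=d["rect"]
        if x-3<u<x+w+3 and y-3<v<y+h+3: return d["pixels"]
mt=best("lens_cap",t,228,178);ms=best("lens_cap",s,327,166)
cen=lambda m:np.argwhere(m).mean(0)[::-1]
a,b=cen(mt),cen(ms); p=tri([ray(t,*a),ray(s,*b)]); print("cap centroid",a,b,p,proj(t,p),proj(s,p))
kt=best("desk_camera",t,240,180);ks=best("desk_camera",s,336,200)
print("cam",cen(kt),cen(ks))
def crop(c,x,y,w,h,k): return cv2.resize(c["img"][y:y+h,x:x+w],None,fx=k,fy=k,interpolation=cv2.INTER_CUBIC)
A=np.hstack([crop(t,340,152,80,70,5),crop(s,292,252,80,70,5)])
B=np.hstack([crop(t,205,143,80,50,5),crop(s,292,143,80,50,5)])
B=np.hstack([crop(t,205,150,80,50,5),crop(s,292,145,80,50,5)])
save("crop1",np.vstack([A,B]))
E
python3 b.py
```

```text
mid ((578.2306518554688, -151.3935089111328), (119.72663116455078, 118.75719451904297), 81.44306182861328) 0.82
small ((399.8174743652344, -217.41049194335938), (75.8516845703125, 77.7261962890625), 72.63785552978516) 0.87
large ((291.06903076171875, 188.226806640625), (160.72189331054688, 161.2399444580078), 1.7922523021697998) 0.83
cap centroid [228.9930192  177.81849913] [326.85080645 163.60887097] [607.48256767 194.43961224 150.89360121] [228.98162197 177.69385224] [326.75609385 163.63576416]
cam [242.73471308 178.89651929] [336.60442478 195.53274336]
```

View pics/crop1.png

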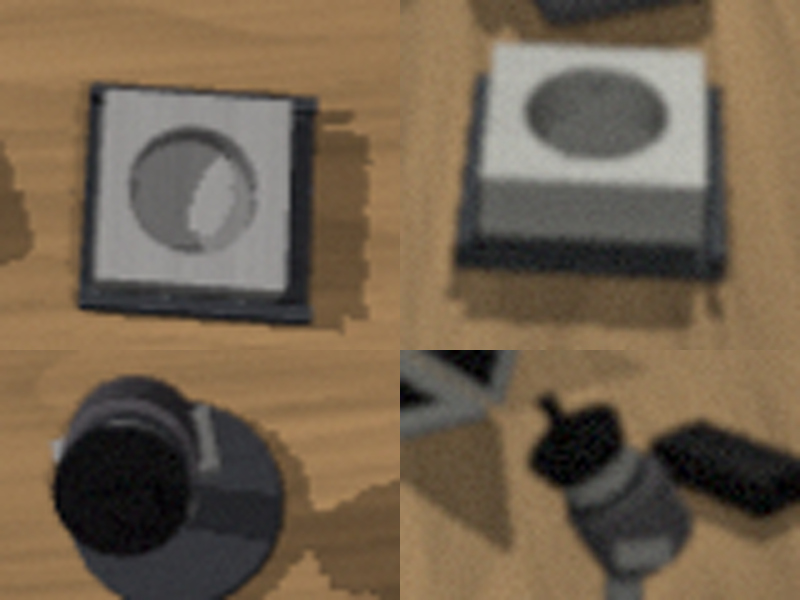

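Three pictures viewed. The crop confirms the holder at top (378,192): its base measures about 118 mm, against 76 and 161 mm for the others. Its cup sits off-centre towards image left (+y). The cap leans towards the robot, with its bar tip at side (321,154).

The moves can't tilt the tool. So I'll grip the bar by its level end faces, pull along the lens axis, level the cap on a bare patch of table and then place it. First I'll fit the poses.

```bash
cat > f.py <<'E'
from h import *
from scipy.optimize import minimize
t,s=manip.camera("top"),manip.camera("side")
def best(tt,c,u,v):
    for d in manip.silhouettes(tt,c):
        x,y,w,h=d["rect"]
        if x-3<u<x+w+3 and y-3<v<y+h+3: return d["pixels"]
a=np.linspace(0,2*np.pi,24,endpoint=False)
def cyl(r,z0,z1): return np.array([[r*np.cos(q),r*np.sin(q),z] for z in(z0,z1) for q in a])
def box(x,y,z0,z1): return np.array([[i*x/2,j*y/2,z] for i in(-1,1) for j in(-1,1) for z in(z0,z1)])
tilt=Ro.from_euler("y",-33,degrees=True).as_matrix()
def lens(p): return p@tilt.T+[0,0,105]
cap=[lens(q+[0,0,46]) for q in(cyl(27,0,10),cyl(30,10,15),box(12,36,15,39))]
cam=[cyl(55,0,12),cyl(9,0,100),lens(cyl(31,-31,20)),lens(cyl(23,20,56))]
def rend(c,parts,x,y,yaw,S=4):
    m=np.zeros((400*S,640*S),np.uint8);R=Ro.from_euler("z",yaw).as_matrix()
    for q in parts:
        w=q@R.T+[x,y,0]; u=np.array([proj(c,k) for k in w]); h=cv2.convexHull(((u+.5)*S).astype(np.float32)).astype(np.int32); cv2.fillPoly(m,[h],1)
    return cv2.resize(m.astype(np.float32),(640,400),interpolation=cv2.INTER_AREA)
def iou(m,g): return np.minimum(m,g).sum()/np.maximum(m,g).sum()
G={}
for k,c,pc,pk in(("t",t,(229,178),(243,179)),("s",s,(327,164),(337,196))):
    cm=best("lens_cap",c,*pc).astype(float);G[k]=(c,cm,np.maximum(cm,best("desk_camera",c,*pk)))
def cost(p):
    return -sum(iou(rend(c,cap,*p[:2],p[2]/50),cm)+iou(rend(c,cap+cam,*p[:2],p[2]/50),al) for c,cm,al in G.values())
f0=onz(t,241,179,12);bst=None
for yw in(-.2,.1,.4,.7):
    r=minimize(cost,[f0[0],f0[1],yw*50],method="Nelder-Mead",options=dict(initial_simplex=np.array([[f0[0],f0[1],yw*50]]*4)+np.array([[0,0,0],[8,0,0],[0,8,0],[0,0,10]]),xatol=.2,maxiter=80))
    print(yw,r.fun,r.x[:2],r.x[2]/50)
    if bst is None or r.fun<bst.fun:bst=r
x,y,yw=bst.x[0],bst.x[1],bst.x[2]/50
R=Ro.from_euler("z",yw).as_matrix()
for n,l in(("cap origin",46),("face",61),("bar top",85)): print(n,R@(tilt@[0,0,l]+[0,0,105])+[x,y,0])
print([ (iou(rend(c,cap,x,y,yw),cm),iou(rend(c,cap+cam,x,y,yw),al)) for c,cm,al in G.values()])
# holder: cup top bright quads
for c,w in((t,(340,152,420,222)),(s,(292,252,372,322))):
    g=c["img"].mean(2).astype(np.uint8); m=np.zeros_like(g); hs=c["img"].max(2).astype(int)-c["img"].min(2)
    sub=(slice(w[1],w[3]),slice(w[0],w[2])); 
    thr=125 if c is t else 165
    m[sub]=((g[sub]>thr)&(hs[sub]<30))
    n,L,st,_=cv2.connectedComponentsWithStats(m); k=1+st[1:,4].argmax(); ct=cv2.findContours((L==k).astype(np.uint8),0,1)[0][0]
    P=np.array([onz(c,*p[0],38)[:2] for p in ct],np.float32); print("cup",thr,cv2.minAreaRect(P),st[k])
hm=best("cap_holder",t,378,192),best("cap_holder",s,331,285)
def hp(sl):return [box(116,116,0,6),box(10,116,0,16)+[-53,0,0],box(10,116,0,16)+[53,0,0],box(96,92,6,38)+[0,sl,0]]
def hc(p):return -sum(iou(rend(c,hp(p[3]),p[0],p[1],p[2]/50),m) for c,m in((t,hm[0]),(s,hm[1])))
x0=np.array([575,-150,-.1*50,0.]);r=minimize(hc,x0,method="Nelder-Mead",options=dict(initial_simplex=np.vstack([x0,x0+np.diag([6,6,8,6])]),xatol=.2,maxiter=150))
print("holder",r.fun,r.x,r.x[2]/50)
E
python3 f.py
```

```text
-0.2 -3.7400393940392718 [637.99842297 198.21857315] 0.14283767869947184
0.1 -3.7416947252473105 [637.98211687 198.1345355 ] 0.14264320245073736
0.4 -3.7415883282055384 [638.03369899 198.41714594] 0.14659671352658812
0.7 -3.7404317277736183 [638.00562547 198.23466659] 0.144869377384568
cap origin [613.18317114 194.57294564 143.57884613]
face [605.0965584  193.41155764 156.15890464]
bar top [592.15797802 191.55333685 176.28699828]
[(np.float64(0.9522391125718981), np.float64(0.9420777416169964)), (np.float64(0.9306608884073673), np.float64(0.9167169826510486))]
cup 125 ((579.8245849609375, -146.3353271484375), (91.77359771728516, 94.69420623779297), 81.30332946777344) [359 170  39  40 996]
cup 165 ((578.9878540039062, -146.7386016845703), (87.18448638916016, 91.6520767211914), 80.69502258300781) [310 261  42  28 539]Traceback (most recent call last):
  File "f.py", line 46, in <module>
    x0=np.array([575,-150,-.1*50,0.]);r=minimize(hc,x0,method="Nelder-Mead",options=dict(initial_simplex=np.vstack([x0,x0+np.diag([6,6,8,6])]),xatol=.2,maxiter=150))
                                    
[... 303 characters left out ...]
 = function(np.copy(x), *(wrapper_args + args))
  File "f.py", line 45, in hc
    def hc(p):return -sum(iou(rend(c,hp(p[3]),p[0],p[1],p[2]/50),m) for c,m in((t,hm[0]),(s,hm[1])))
                      ~~~^^^^^^^^^^^^^^^^^^^^^^^^^^^^^^^^^^^^^^^^^^^^^^^^^^^^^^^^^^^^^^^^^^^^^^^^^^^
  File "f.py", line 45, in <genexpr>
    def hc(p):return -sum(iou(rend(c,hp(p[3]),p[0],p[1],p[2]/50),m) for c,m in((t,hm[0]),(s,hm[1])))
                          ~~~^^^^^^^^^^^^^^^^^^^^^^^^^^^^^^^^^^^^^^
  File "f.py", line 20, in iou
    def iou(m,g): return np.minimum(m,g).sum()/np.maximum(m,g).sum()
                         ~~~~~~~~~~^^^^^
TypeError: '<=' not supported between instances of 'float' and 'NoneType'
```

Cap fit: IoU is 0.92–0.95 in both views. Face centre is at about (605,193,156), with lean yaw 0.143. The cup centre is at about (579.5,-146.5) and the two views agree within 1 mm; holder yaw is about -9°. Now I'll move above the cap.

>>> send_rows(
  series=[
    [[1,627,-531,-50,11.35],[1,627,-531,-50,11.35],[1,627,-531,-50,11.35],[1,627,-531,-50,11.35],[1,627,-531,-50,11.35],[1,627,-531,-50,11.35],[1,627,-531,-50,11.35],[1,627,-531,-50,11.35],[1,627,-531,-50,11.35],[1,627,-531,-50,11.35]],
  ],
  newtons=15,
)

```text
clock: 2.55
eef_pos: [435.6, -85.1, 244.3]
eef_rot: [3.141, -0.001, 0.143]
wrist_force: [0.3, -0.8, 0.5]
finger_gap: 94.1
```

```bash
cat > go.py <<'E'
from h import *
import sys
# usage: go.py x y z yaw -> shift in tool axes
st=manip.read_state(); p=st["eef_pos"]; R=Ro.from_euler("xyz",st["eef_rot"])
a=list(map(float,sys.argv[1:5]))
yaw=st["eef_rot"][2]
print("t",round(st["clock"],2),"pos",p.round(1),"yaw",yaw.round(3),"F",st["wrist_force"].round(1),"M",st["moment"].round(2),"gap",round(st["finger_gap"],1),"q",st["joints"].round(2))
print("shift",R.inv().apply(np.array(a[:3])-p).round(1),"roll",round(np.degrees((yaw-a[3]+np.pi/2)%np.pi-np.pi/2),1))
E
python3 go.py 598 192 262 .143
```

```text
t 2.55 pos [435.6 -85.1 244.3] yaw 0.143 F [ 0.3 -0.8  0.5] M [-0.    0.01  0.04] gap 94.1 q [-0.28  0.03  1.76 -0.    1.35  1.15]
shift [ 200.2 -251.1  -17.7] roll -0.0
```

>>> send_rows(
  series=[
    [[1,200,-251,-5,0],[1,200,-251,-5,0],[1,200,-251,-5,0],[1,200,-251,-5,0],[1,200,-251,-5,0],[1,200,-251,-5,0],[1,200,-251,-5,0],[1,200,-251,-5,0],[1,200,-251,-5,0]],
  ],
)

```text
clock: 3.45
eef_pos: [597.0, 189.7, 248.4]
eef_rot: [3.141, 0.001, 0.143]
wrist_force: [0.4, -1.3, 0.7]
finger_gap: 94.5
```

```bash
python3 go.py 598 192 169 .143
python3 - <<'E'
from h import *
t,s=manip.camera("top"),manip.camera("side")
st=manip.read_state();p=st["eef_pos"];print(proj(t,p+[0,0,-8]),proj(s,p+[0,0,-8]))
cr=lambda c,x,y,w,h:cv2.resize(c["img"][y:y+h,x:x+w],None,fx=4,fy=4,interpolation=cv2.INTER_CUBIC)
save("crop2",np.hstack([cr(t,180,120,100,130),cr(s,275,95,100,130)]))
E
```

```text
t 3.45 pos [597.  189.7 248.4] yaw 0.143 F [ 0.4 -1.3  0.7] M [ 0.04  0.01 -0.01] gap 94.5 q [ 0.25  0.45  1.23 -0.    1.46  1.68]
shift [ 1.4 -2.1 79.4] roll 0.0
[221.47903567 170.85492394] [324.04997754 133.70291103]
```

View pics/crop2.png

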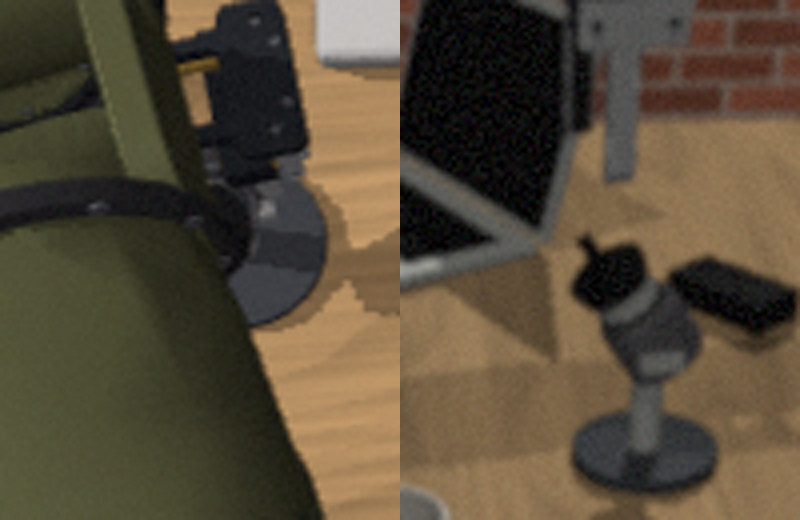

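Four pictures viewed. The fingers straddle the capped lens from above: near fingertip at side (330,140), bar tip at (321,154), nothing touching. Going down.

>>> send_rows(
  series=[
    [[1,0,0,30,0],[1,0,0,55,0],[1,0,0,65,0],[1,0,0,72,0],[1,0,0,79,0],[1,0,0,79,0]],
  ],
)

```text
clock: 4.15
eef_pos: [597.2, 189.6, 169.8]
eef_rot: [-3.142, -0.0, 0.143]
wrist_force: [0.4, 0.2, -0.2]
finger_gap: 94.1
```

```bash
python3 go.py 598 192 169 .143
python3 - <<'E'
from h import *
s=manip.camera("side")
p=manip.read_state()["eef_pos"]
for k in(47,-47):
  for w in(-8,8): print(proj(s,p+[.142*k+.99*w,-.99*k+.142*w,-8]).round(1))
cr=lambda c,x,y,w,h:cv2.resize(c["img"][y:y+h,x:x+w],None,fx=7,fy=7,interpolation=cv2.INTER_CUBIC)
save("crop3",cr(s,290,115,80,80))
E
```

```text
t 4.15 pos [597.2 189.6 169.8] yaw 0.143 F [ 0.4  0.2 -0.2] M [0.04 0.04 0.05] gap 94.1 q [0.25 0.51 1.34 0.   1.3  1.68]
shift [ 1.1 -2.2  0.8] roll -0.0
[324.9 167.9]
[330.7 167.4]
[316.6 154.3]
[322.1 153.9]
```

View pics/crop3.png

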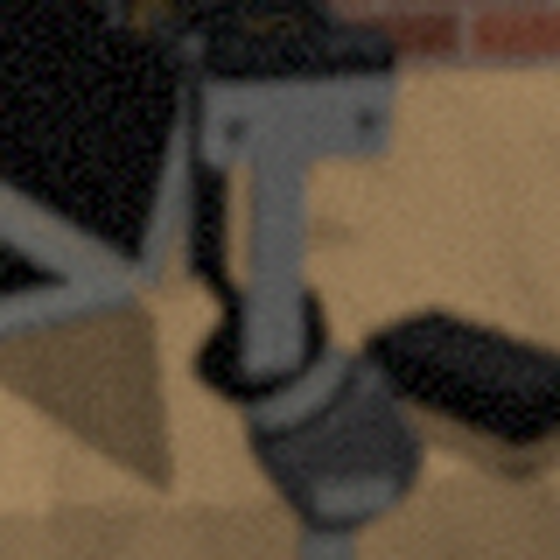

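Five pictures viewed. The near fingertip is at side (328,168), beside the cap, as the calibration predicts. The bar lies between the fingers. I'll centre by 2 mm and close.

>>> send_rows(
  series=[
    [[1,0.5,-2,0.5,0],[0.5,0.5,-2,0.5,0],[0.2,0.5,-2,0.5,0],[0.2,0.5,-2,0.5,0],[0.2,0.5,-2,0.5,0],[0.2,0.5,-2,0.5,0],[0.2,0.5,-2,0.5,0],[0.2,0.5,-2,0.5,0]],
  ],
  newtons=15,
)

```text
clock: 5.0
eef_pos: [597.4, 191.9, 169.3]
eef_rot: [-3.142, -0.0, 0.143]
wrist_force: [-0.1, 0.4, 0.3]
finger_gap: 41.5
```

```bash
python3 go.py 598 192 169 .143
```

```text
t 5.0 pos [597.4 191.9 169.3] yaw 0.143 F [-0.1  0.4  0.3] M [-0.01 -0.01 -0.  ] gap 41.5 q [0.25 0.51 1.34 0.   1.3  1.68]
shift [ 0.6 -0.1  0.3] roll -0.0
```

>>> send_rows(
  series=[
    [[0,0,0,0,0],[0,0,0,0,0],[0,0,0,0,0],[0,0,0,0,0],[0,0,0,0,0]],
  ],
  newtons=25,
)

```text
clock: 5.5
eef_pos: [597.5, 191.9, 169.3]
eef_rot: [-3.142, -0.0, 0.143]
wrist_force: [0.7, 0.1, -1.2]
finger_gap: 35.5
```

The gap is 35.5 mm, so the bar is held by its ends. Pulling along the lens axis.

>>> send_rows(
  series=[
    [[0,-1.6,0,-2.5,0],[0,-3.3,0,-5,0],[0,-4.9,0,-7.5,0],[0,-6.5,0,-10,0],[0,-8.7,0,-13.4,0],[0,-12,0,-18.5,0],[0,-18.5,0,-28.5,0],[0,-27,0,-42,0],[0,-36,0,-55,0],[0,-36,0,-55,0]],
  ],
)

```text
clock: 6.5
eef_pos: [561.6, 186.9, 227.4]
eef_rot: [-3.141, -0.004, 0.143]
wrist_force: [0.6, 0.1, -0.1]
finger_gap: 35.6
```

```bash
python3 go.py 470 -40 180 .143
python3 - <<'E'
from h import *
s=manip.camera("side")
cr=lambda c,x,y,w,h:cv2.resize(c["img"][y:y+h,x:x+w],None,fx=5,fy=5,interpolation=cv2.INTER_CUBIC)
save("crop4",cr(s,270,85,100,100))
E
```

```text
t 6.5 pos [561.6 186.9 227.4] yaw 0.143 F [ 0.6  0.1 -0.1] M [ 0.03 -0.03 -0.01] gap 35.6 q [ 0.26  0.38  1.38 -0.    1.38  1.69]
shift [-123.2  211.6   46.8] roll -0.0
```

View pics/crop4.png

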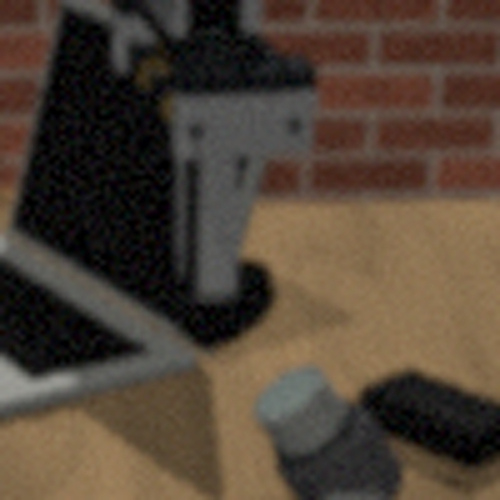

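Six pictures viewed. The cap hangs clear of the bare lens (lens front at side (330,164)), still tilted in the fingers, and the camera hasn't moved. Next is a bare patch at about (485,108) to level it: put the low rim edge down, then drag towards +x.

```bash
python3 go.py 485 108 55 .143
```

```text
t 6.55 pos [561.8 186.8 226. ] yaw 0.143 F [-0.5  0.7 -1.1] M [ 0.03 -0.01  0.02] gap 35.7 q [ 0.26  0.38  1.38 -0.    1.38  1.69]
shift [-87.6  67.2 170.7] roll -0.0
```

>>> send_rows(
  series=[
    [[0,-35,27,20,0],[0,-70,54,40,0],[0,-87,67,75,0],[0,-87,67,115,0],[0,-87,67,145,0],[0,-87,67,162,0],[0,-87,67,170,0],[0,-87,67,170,0],[0,-87,67,170,0]],
  ],
  newtons=10,
)

```text
clock: 7.45
eef_pos: [485.7, 108.1, 55.1]
eef_rot: [-3.142, -0.001, 0.143]
wrist_force: [0.1, -0.4, 0.4]
finger_gap: 36.0
```

>>> send_rows(
  series=[
    [[0,0,0,4,0],[0,0,0,8,0],[0,0,0,11,0],[0,0,0,13,0],[0,0,0,13,0]],
  ],
)

```text
clock: 7.95
eef_pos: [485.1, 108.0, 41.1]
eef_rot: [-3.142, 0.0, 0.143]
wrist_force: [-0.5, 1.1, -0.8]
finger_gap: 35.8
```

>>> send_rows(
  series=[
    [[0,0,0,3,0],[0,2.5,0,4,0],[0,4.7,0,4.5,0],[0,7,0,5.5,0],[0,9.2,0,6.3,0],[0,9.2,0,6.3,0]],
  ],
  newtons=6,
)

```text
clock: 8.55
eef_pos: [494.6, 109.4, 34.9]
eef_rot: [-3.142, -0.0, 0.143]
wrist_force: [1.1, 0.2, 2.1]
finger_gap: 36.1
```

>>> send_rows(
  series=[
    [[0,2.5,0,1.2,0],[0,4.5,0,2.4,0],[0,6.5,0,3.8,0],[0,8.5,0,5.2,0],[0,11,0,6.5,0],[0,11,0,6.5,0]],
  ],
)

```text
clock: 9.15
eef_pos: [505.3, 110.9, 28.2]
eef_rot: [3.142, 0.0, 0.143]
wrist_force: [-0.2, 0.3, -0.6]
finger_gap: 35.7
```

```bash
python3 go.py 500 110 29 .143
python3 - <<'E'
from h import *
s=manip.camera("side");p=manip.read_state()["eef_pos"];u=proj(s,p).round();print(u)
x,y=int(u[0])-40,int(u[1])-50
save("crop5",cv2.resize(s["img"][y:y+80,x:x+80],None,fx=7,fy=7,interpolation=cv2.INTER_CUBIC)); print(x,y)
E
```

```text
t 9.15 pos [505.3 110.9  28.2] yaw 0.143 F [-0.2  0.3 -0.6] M [ 0.04  0.   -0.02] gap 35.7 q [ 0.15  0.47  1.77 -0.    0.9   1.57]
shift [-5.3  0.2 -0.8] roll -0.0
[292. 218.]
252 168
```

View pics/crop5.png

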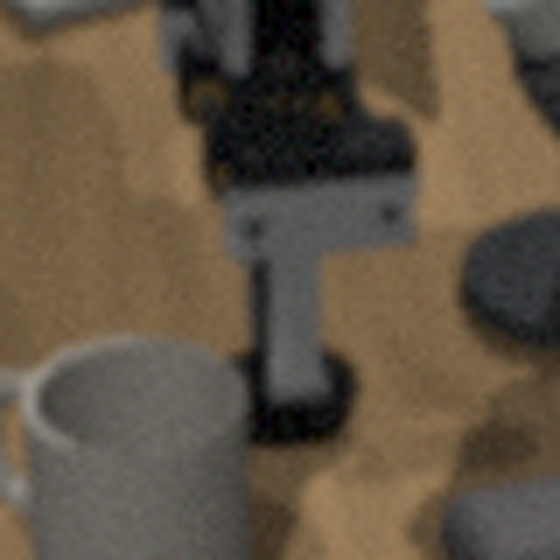

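Seven pictures viewed. The cap looks upright in the fingers, rim near the table at side (294,229), just beyond the mug without touching it. A light press to seat it flat, then release.

>>> send_rows(
  series=[
    [[0,0,0,1,0],[0,0,0,2,0],[0,0,0,3,0],[0,0,0,3,0]],
  ],
  newtons=4,
)

```text
clock: 9.6
eef_pos: [505.7, 111.0, 26.0]
eef_rot: [3.142, -0.001, 0.143]
wrist_force: [1.6, -0.1, 4.1]
finger_gap: 36.3
```

>>> send_rows(
  series=[
    [[0.6,0,0,-1,0],[0.6,0,0,-1,0],[0.6,0,0,-1,0],[0.6,0,0,-1,0],[0.6,0,0,-25,0],[0.6,0,0,-45,-8],[0.6,0,0,-45,-16],[0.6,0,0,-45,-24],[0.6,0,0,-45,-32],[0.6,0,0,-45,-40]],
  ],
)

```text
clock: 10.6
eef_pos: [505.1, 110.9, 70.5]
eef_rot: [-3.141, 0.0, 0.847]
wrist_force: [0.8, -0.0, 0.4]
finger_gap: 56.0
```

>>> send_rows(
  series=[
    [[0.6,0,0,0,-8],[0.6,0,0,0,-16],[0.6,0,0,0,-24],[0.6,0,0,0,-32],[0.6,0,0,0,-40],[0.6,0,0,0,-50],[0.6,0,0,0,-50]],
  ],
)

```text
clock: 11.3
eef_pos: [505.1, 110.9, 70.4]
eef_rot: [-3.141, 0.0, 1.717]
wrist_force: [-0.3, -0.5, -0.4]
finger_gap: 56.2
```

```bash
python3 go.py 505.7 111 31 1.714
python3 - <<'E'
from h import *
t,s=manip.camera("top"),manip.camera("side")
for c in(t,s): print([(d["rect"],round(float(d["conf"]),2)) for d in manip.find_in("lens_cap",c)])
for c in(t,s): print(proj(c,[505.7,111,15]))
p=[505.7,111,15]
x,y=[int(v) for v in proj(t,p)];a=t["img"][y-35:y+35,x-35:x+35]
x,y=[int(v) for v in proj(s,p)];b=s["img"][y-35:y+35,x-35:x+35]
save("crop6",cv2.resize(np.hstack([a,b]),None,fx=5.5,fy=5.5,interpolation=cv2.INTER_CUBIC))
E
```

```text
t 11.3 pos [505.1 110.9  70.4] yaw 1.717 F [-0.3 -0.5 -0.4] M [-0.04 -0.08 -0.03] gap 56.2 q [ 0.15  0.4   1.75 -0.    0.99 -0.  ]
shift [ 0.   0.6 39.4] roll 0.2
[]
[([285.3, 213.4, 18.2, 20.4], 0.79)]
[276.6825123  228.95849015]
[292.1799475  222.13810612]
```

View pics/crop6.png

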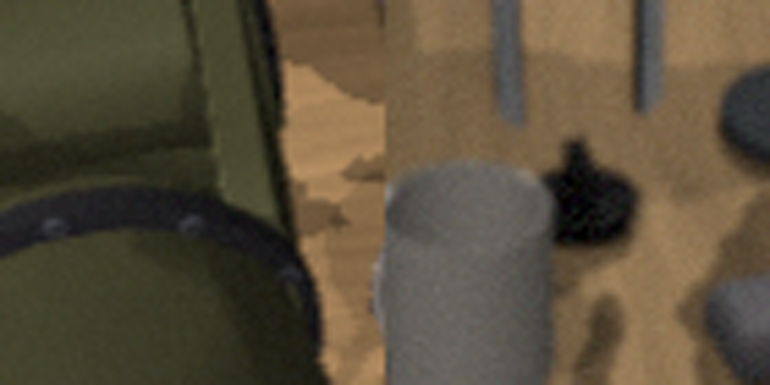

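Eight pictures viewed. The cap stands level, bar up (side: bar tip (325,214) in the crop's source frame), centred between the fingers. Regrasping across the bar's thickness.

>>> send_rows(
  series=[
    [[0.6,0,0.5,20,0],[0.6,0,0.5,36,0],[0.6,0,0.5,42,0],[0.6,0,0.5,42,0],[0,0,0.5,42,0],[0,0,0.5,42,0],[0,0,0.5,42,0],[0,0,0.5,42,0],[0,0,0.5,42,0],[0,0,0.5,42,0]],
  ],
  newtons=10,
)

```text
clock: 12.5
eef_pos: [505.7, 111.0, 28.6]
eef_rot: [3.142, -0.0, 1.713]
wrist_force: [-0.4, 1.0, -0.3]
finger_gap: 12.1
```

>>> send_rows(
  series=[
    [[0,0,0,0,0],[0,0,0,0,0],[0,0,0,0,0],[0,0,0,0,0],[0,0,0,0,0],[0,0,0,0,0]],
  ],
  newtons=40,
)

```text
clock: 13.1
eef_pos: [505.8, 111.0, 28.6]
eef_rot: [3.141, -0.0, 1.714]
wrist_force: [0.0, 0.1, 2.8]
finger_gap: 11.5
```

>>> send_rows(
  series=[
    [[0,0,0,-30,0],[0,0,0,-75,0],[0,0,0,-115,0],[0,0,0,-115,-8],[0,0,0,-115,-16],[0,0,0,-115,-24],[0,0,0,-115,-32],[0,0,0,-115,-40]],
  ],
)

```text
clock: 13.9
eef_pos: [505.6, 111.0, 143.3]
eef_rot: [-3.141, -0.0, 2.417]
wrist_force: [0.1, -0.3, -0.9]
finger_gap: 12.0
```

```bash
python3 go.py 579.5 -146.5 140 2.984
```

```text
t 13.9 pos [505.6 111.  143.3] yaw 2.417 F [ 0.1 -0.3 -0.9] M [-0.   -0.16  0.01] gap 12.0 q [ 0.15  0.3   1.69  0.    1.15 -0.7 ]
shift [-226.  -143.9    3.3] roll -32.5
```

>>> send_rows(
  series=[
    [[0,-226,-144,3,-8],[0,-226,-144,3,-16],[0,-226,-144,3,-24],[0,-226,-144,3,-32.5],[0,-226,-144,3,-32.5],[0,-226,-144,3,-32.5],[0,-226,-144,3,-32.5],[0,-226,-144,3,-32.5],[0,-226,-144,3,-32.5]],
  ],
)

```text
clock: 14.8
eef_pos: [577.9, -146.1, 140.3]
eef_rot: [3.141, -0.0, 2.98]
wrist_force: [0.1, -0.3, -1.5]
finger_gap: 11.6
```

```bash
python3 go.py 579.5 -146.5 85 2.984
python3 - <<'E'
from h import *
t,s=manip.camera("top"),manip.camera("side")
p=manip.read_state()["eef_pos"];
for c in(t,s): print("pred cap face",proj(c,p-[0,0,28.6-12.5]),[(np.round(d["rect"],1).tolist(),round(float(d["conf"]),2)) for d in manip.find_in("lens_cap",c)],[(np.round(d["rect"],1).tolist(),round(float(d["conf"]),2)) for d in manip.find_in("cap_holder",c)])
a=t["img"][145:225,335:425];b=s["img"][225:305,290:380]
save("crop7",cv2.resize(np.hstack([a,b]),None,fx=4.4,fy=4.4,interpolation=cv2.INTER_CUBIC))
E
```

```text
t 14.8 pos [ 577.9 -146.1  140.3] yaw 2.98 F [ 0.1 -0.3 -1.5] M [ 0.03 -0.17 -0.07] gap 11.6 q [-0.31  0.47  1.47  0.    1.21 -1.72]
shift [-1.7 -0.2 55.3] roll -0.3
pred cap face [383.05749899 181.26373222] [] [([214.6, 284.6, 72.2, 74.3], 0.66), ([360.3, 177.1, 2.9, 24.4], 0.45)]
pred cap face [331.19654597 241.65313497] [([318.2, 232.7, 29.2, 22.8], 0.67)] [([224.4, 293.9, 46.4, 39.4], 0.98), ([307.1, 260.9, 52.2, 49.3], 0.77), ([248.8, 215.1, 36.9, 46.6], 0.75)]
```

View pics/crop7.png

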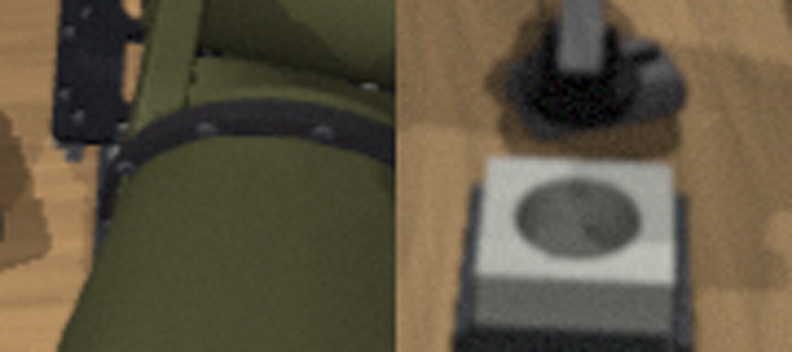

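Nine pictures viewed. The cap, level, hangs right above the pocket: cap at side (332,246), pocket mouth at about (331.6,274.5). A quick numeric check of the mouth, then lower.

Run:
```python
from h import *
t,s=manip.camera("top"),manip.camera("side")
print(onz(s,331.6,274.5,38))
I=np.load("top0.npy");g=I.mean(2)
for c,img,w,thr,cen in((t,I,(340,152,420,222),125,(579.5,-146.5)),(s,np.load("side0.npy"),(292,252,372,322),165,(579.5,-146.5))):
    # rim: radial edge of bright top around mouth
    g=cv2.GaussianBlur(img.astype(np.float32).mean(2),(0,0),.6);pts=[]
    for a in np.linspace(0,2*np.pi,48,endpoint=False):
        r=np.linspace(25,38,53);uv=np.array([proj(c,[cen[0]+k*np.cos(a),cen[1]+k*np.sin(a),38]) for k in r],np.float32)
        v=cv2.remap(g,uv[:,0][None],uv[:,1][None],1)[0];d=np.diff(v);i=d.argmax()
        if d[i]>1.5: pts.append([cen[0]+r[i]*np.cos(a),cen[1]+r[i]*np.sin(a)])
    pts=np.array(pts,np.float32); A=np.c_[2*pts,np.ones(len(pts))];
    for _ in range(4):
        x=np.linalg.lstsq(A,(pts**2).sum(1),rcond=None)[0];R=np.sqrt(x[2]+x[0]**2+x[1]**2);e=np.abs(np.hypot(*(pts-x[:2]).T)-R);k=e<=np.quantile(e,.85);pts=pts[k];A=A[k]
    print(x[:2],R,len(pts),e.max())
```

```text
[ 581.55914033 -148.4918091    38.        ]
[ 579.42102295 -145.43485448] 31.852229457562878 20 0.5615161398430857
[ 580.06931518 -147.22488493] 31.786345122305292 24 0.6984959356921472
```

>>> send_rows(
  series=[
    [[0,-1,0,20,0],[0,-1,0,40,0],[0,-1,0,55,0],[0,-1,0,60,0],[0,-1,0,62,0],[0,-1,0,62,0]],
  ],
)

```text
clock: 15.8
eef_pos: [579.4, -147.3, 79.0]
eef_rot: [-3.142, 0.001, 2.979]
wrist_force: [0.2, 0.0, -1.2]
finger_gap: 11.3
```

```bash
python3 go.py 579.7 -146.4 66 2.984
```

```text
t 15.8 pos [ 579.4 -147.3   79. ] yaw 2.979 F [ 0.2  0.  -1.2] M [-0.01 -0.14 -0.03] gap 11.3 q [-0.31  0.54  1.51  0.    1.09 -1.72]
shift [-0.2  0.9 13. ] roll -0.3
```

>>> send_rows(
  series=[
    [[0,-0.2,0.9,5,0],[0,-0.2,0.9,10,0],[0,-0.2,0.9,14,0],[0,-0.2,0.9,18,0],[0,-0.2,0.9,18,0]],
  ],
)

```text
clock: 16.3
eef_pos: [579.2, -146.3, 59.8]
eef_rot: [3.141, -0.001, 2.979]
wrist_force: [0.2, -0.1, -0.3]
finger_gap: 11.8
```

>>> send_rows(
  series=[
    [[0,0,0,1.5,0],[0,0,0,3,0],[0,0,0,4,0],[0,0,0,5,0],[0,0,0,5,0]],
  ],
)

```text
clock: 16.8
eef_pos: [579.4, -146.3, 55.4]
eef_rot: [3.142, -0.0, 2.979]
wrist_force: [0.0, -0.1, -0.5]
finger_gap: 11.8
```

```bash
python3 go.py 579.7 -146.4 53.6 2.984
```

```text
t 16.8 pos [ 579.4 -146.3   55.4] yaw 2.979 F [ 0.  -0.1 -0.5] M [ 0.01 -0.17 -0.04] gap 11.8 q [-0.31  0.57  1.52  0.    1.05 -1.72]
shift [-0.3 -0.   1.8] roll -0.3
```

The face is in the mouth with no contact force. Going on slowly to the catches.

>>> send_rows(
  series=[
    [[0,0,0,1,0],[0,0,0,2,0],[0,0,0,2.5,0],[0,0,0,3,0],[0,0,0,3.5,0],[0,0,0,3.5,0]],
  ],
)

```text
clock: 17.4
eef_pos: [579.5, -146.4, 52.2]
eef_rot: [-3.141, 0.0, 2.979]
wrist_force: [-0.6, -0.7, 1.6]
finger_gap: 11.6
```

>>> send_rows(
  series=[
    [[0,0,0,0.5,0],[0,0,0,1,0],[0,0,0,1.5,0],[0,0,0,2,0],[0,0,0,2,0]],
  ],
)

```text
clock: 17.9
eef_pos: [579.9, -146.4, 50.5]
eef_rot: [-3.141, 0.001, 2.979]
wrist_force: [2.2, -1.0, 3.2]
finger_gap: 11.5
```

>>> send_rows(
  series=[
    [[0,-0.4,0,0.7,0],[0,-0.4,0,1.4,0],[0,-0.4,0,2.1,0],[0,-0.4,0,2.8,0],[0,-0.4,0,2.8,0]],
  ],
)

```text
clock: 18.4
eef_pos: [579.6, -146.3, 46.7]
eef_rot: [3.141, -0.001, 2.979]
wrist_force: [0.5, -1.2, -2.1]
finger_gap: 11.8
```

>>> send_rows(
  series=[
    [[0,0,0,1,0],[0,0,0,2,0],[0,0,0,3,0],[0,0,0,4,0],[0,0,0,5,0],[0,0,0,6,0],[0,0,0,6,0]],
  ],
)

```text
clock: 19.1
eef_pos: [579.4, -146.4, 40.6]
eef_rot: [3.142, -0.001, 2.979]
wrist_force: [-0.6, -1.3, -4.1]
finger_gap: 11.7
```

>>> send_rows(
  series=[
    [[0,0,0,1,0],[0,0,0,2,0],[0,0,0,2.5,0],[0,0,0,2.5,0]],
  ],
)

```text
clock: 19.5
eef_pos: [579.9, -146.3, 38.8]
eef_rot: [3.142, 0.0, 2.979]
wrist_force: [-0.5, 1.0, -0.7]
finger_gap: 11.7
```

>>> send_rows(
  series=[
    [[0,0,0,0.5,0],[0,0,0,1,0],[0,0,0,1.5,0],[0,0,0,1.5,0]],
  ],
)

```text
clock: 19.9
eef_pos: [580.0, -146.4, 38.5]
eef_rot: [-3.142, 0.001, 2.979]
wrist_force: [-5.6, 1.7, 13.5]
finger_gap: 12.0
```

The floor is reached at TCP 38.5, as predicted (38.6), with a 13.5 N push. A little more pressure, then a small tug to test the catches.

>>> send_rows(
  series=[
    [[0,0,0,0.5,0],[0,0,0,0.5,0],[0,0,0,0.5,0]],
  ],
)

```text
clock: 20.2
eef_pos: [580.1, -146.4, 38.5]
eef_rot: [-3.141, 0.001, 2.979]
wrist_force: [-8.4, 2.9, 19.0]
finger_gap: 11.5
```

>>> send_rows(
  series=[
    [[0,0,0,-1,0],[0,0,0,-2,0],[0,0,0,-3,0],[0,0,0,-3,0]],
  ],
)

```text
clock: 20.6
eef_pos: [579.8, -146.4, 39.7]
eef_rot: [-3.142, 0.0, 2.979]
wrist_force: [0.5, -0.4, -0.9]
finger_gap: 11.5
```

>>> send_rows(
  series=[
    [[0,0,0,1.5,0],[0,0,0,2.3,0],[0,0,0,2.3,0],[0.05,0,0,2,0],[0.2,0,0,1,0],[0.3,0,0,1,0],[0.3,0,0,1,0],[0.3,0,0,1,0]],
  ],
)

```text
clock: 21.4
eef_pos: [579.8, -146.3, 38.5]
eef_rot: [3.142, -0.0, 2.979]
wrist_force: [0.8, 0.3, 0.3]
finger_gap: 28.1
```

>>> send_rows(
  series=[
    [[0.3,0,0,-15,0],[0.3,0,0,-50,0],[0.3,0,0,-100,0],[0.3,60,0,-130,0],[0.3,110,0,-150,0],[0.3,160,0,-150,0],[0.3,210,0,-150,0],[0.3,210,0,-150,0]],
  ],
)

```text
clock: 22.2
eef_pos: [369.7, -111.7, 189.8]
eef_rot: [-3.141, 0.001, 2.979]
wrist_force: [-0.7, -0.3, -0.4]
finger_gap: 28.4
```

Run:
```python
from h import *
print(manip.read_state()["clock"],manip.read_state()["eef_pos"])
t,s=manip.camera("top"),manip.camera("side")
for k in((580,-146.4,49),(580,-146.4,25)): print(proj(t,k),proj(s,k))
for c in(t,s):
  for n in("lens_cap","desk_camera","router","mug","mouse"): print(n,[(np.round(d["rect"]).tolist(),round(float(d["conf"]),2)) for d in manip.find_in(n,c)][:2])
a=t["img"][150:225,340:415];b=s["img"][245:320,295:370]
save("crop8",cv2.resize(np.hstack([a,b]),None,fx=5.3,fy=5.3,interpolation=cv2.INTER_CUBIC))
```

```text
22.2 [ 369.73335467 -111.67015281  189.79554192]
[378.96415472 188.20960462] [330.94781863 270.00239476]
[377.75752462 190.45001139] [330.59195033 278.51417935]
lens_cap [([365.0, 179.0, 25.0, 25.0], 0.67), ([356.0, 166.0, 48.0, 52.0], 0.51)]
desk_camera [([216.0, 155.0, 48.0, 44.0], 0.88)]
router [([214.0, 71.0, 170.0, 66.0], 0.89)]
mug [([309.0, 228.0, 35.0, 45.0], 0.94)]
mouse [([304.0, 165.0, 34.0, 39.0], 0.73), ([367.0, 176.0, 21.0, 28.0], 0.45)]
lens_cap [([319.0, 269.0, 27.0, 17.0], 0.86), ([314.0, 235.0, 43.0, 22.0], 0.71)]
desk_camera [([320.0, 155.0, 34.0, 66.0], 0.91), ([315.0, 237.0, 45.0, 22.0], 0.29)]
router [([380.0, 162.0, 70.0, 104.0], 0.95)]
mug [([246.0, 215.0, 43.0, 49.0], 0.84), ([304.0, 262.0, 56.0, 44.0], 0.58)]
mouse [([314.0, 237.0, 42.0, 19.0], 0.94)]
```

View pics/crop8.png

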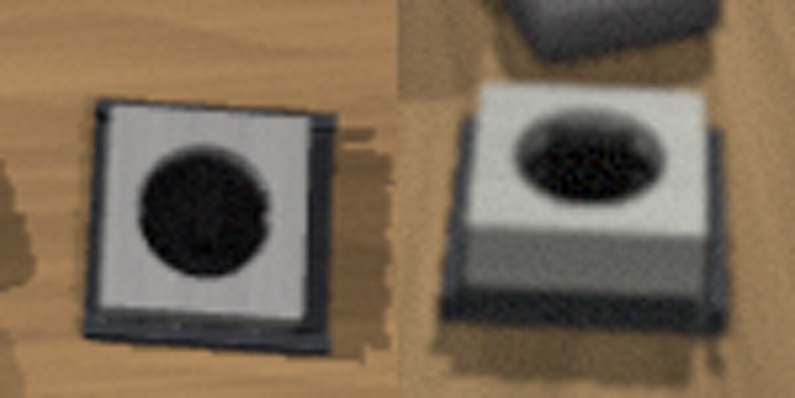

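Ten pictures viewed. The cap sits down inside the pocket, bar up (top (378,190), side (332,276)). The camera, router, mug and mouse show in their starting rectangles. As a last check, I'll feel the height of the bar top with closed fingers.

>>> send_rows(
  series=[
    [[0,-50,0,0,0],[0,-100,0,0,0],[0,-150,0,20,0],[0,-200,0,50,0],[0,-213,0,90,0],[0,-213,0,115,0],[0,-213,0,125,0],[0,-213,0,129,0],[0,-213,0,130,0],[0,-213,0,130,0]],
  ],
  newtons=10,
)

```text
clock: 23.8
eef_pos: [583.3, -147.1, 60.4]
eef_rot: [-3.141, 0.002, 2.979]
wrist_force: [0.5, 0.4, 0.3]
finger_gap: 0.3
```

>>> send_rows(
  series=[
    [[0,0,0,0.8,0],[0,0,0,1.6,0],[0,0,0,2.4,0],[0,0,0,2.8,0],[0,0,0,2.8,0]],
  ],
)

```text
clock: 24.3
eef_pos: [583.1, -147.0, 57.2]
eef_rot: [-3.141, 0.001, 2.979]
wrist_force: [-4.1, 1.6, 10.1]
finger_gap: 0.5
```

The bar top is felt at 49.2 mm under 10 N; fully home should be 49. Retreating and handing in.

>>> send_rows(
  series=[
    [[0,0,0,-15,0],[0,0,0,-50,0],[0,0,0,-90,0],[0,0,0,-120,0],[0,40,0,-120,0],[0,80,0,-120,0],[0,120,0,-120,0],[0,120,0,-120,0]],
  ],
)

```text
clock: 25.1
eef_pos: [461.1, -126.7, 176.7]
eef_rot: [3.142, -0.001, 2.979]
wrist_force: [0.5, -0.1, 0.1]
finger_gap: 0.5
```

Run:
```python
from h import *
t,s=manip.camera("top"),manip.camera("side")
for c in(t,s): print([(np.round(d["rect"]).tolist(),round(float(d["conf"]),2)) for d in manip.find_in("lens_cap",c)][:2])
print(manip.read_state()["eef_pos"],manip.sign_off())
```

```text
[]
[([317.0, 269.0, 24.0, 17.0], 0.86)]
the job is handed in; nothing more can be done
[ 465.35597192 -127.70710156  176.61595666] None
```

The cap is off the lens and pressed fully home in the middle-sized holder's cup, bar upwards. I handed the job in at about 25 s.

**How it was done:** The moves could not tilt the tool. I gripped the bar by its level ends, pulled the cap off along the lens axis, and levelled it on a bare patch of table. I then regripped it across the bar's thickness and pressed it into the cup, which I located by camera. The wrist force never read above about 19 N.

**Last checks:**
- **Seating:** the grip height put the cap's origin about 10 mm above the table. Afterwards I felt the bar top at 49.2 mm under a 10 N press; fully home is 49 mm.
- **Catches:** the force rose, then turned to a pull as the cap went past the catches. A small tug afterwards read only about 1 N with the cap 1.2 mm up, so it did not strictly prove that both catches hold.
- **Level:** I judged this from the pictures and the single touch on the bar, not by a direct measurement.
- **Surroundings:** the camera, router, mug and mouse showed within a few pixels of their starting places.
- **Last look:** the final side view still found the cap in the cup. The final top view found no cap, probably because the arm was in the way.

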